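# Crucible into the desiccator, lid on

### The job

Put the porcelain crucible that stands on the square heat mat into the open desiccator, upright on its white plate, then close the desiccator with the large lid, centred and flat on the rim all round. Set both down gently, without dropping them.

Things in the scene. Friction and masses are not known exactly. Their poses are not given: they have to be found in the camera images.
- crucible_center (a point): The porcelain crucible on the pale square heat mat (mat 120 x 120 x 6 mm, crucible within 15 mm of its middle): a white open cup, round, 40 mm across at the mouth and slightly narrower at the foot, 45 mm high, about 40 g, standing upright. A like crucible standing on the bare bench is not wanted. This point is its centre, half-way up (22.5 mm above its underside); z is its axis, up.
- lid_knob (a point): The large pale greenish glass lid, lying dome up on the bench: round, flange 176 mm across, 10 mm thick and flat underneath, shallow hollow dome 41 mm high, and a grey upright cylindrical knob on top in the middle, 28 mm across, from 41 to 81 mm above the underside. About 0.4 kg. This point is on the axis in the knob, 65 mm above the flat underside; z is the axis, up. The lid of 104 mm that looks alike is too small and not wanted.
- desiccator: The desiccator bowl, pale greenish glass, fixed to the bench, open at the top: round, flat rim 100 mm above the bench, 176 mm across outside, mouth 136 mm across. Inside, a flat white porcelain plate 132 mm across with its top 50 mm above the bench (so 50 mm below the rim), on which the crucible is to stand. Origin: on the axis at the bowl's underside, at bench height; z up.
There are look-alikes about, which are no part of the job. Leave any green look-alike of the part that bears lid_knob alone. Leave any purple look-alike of the part that bears crucible_center alone.

How it is judged:
By the outcome, as a careful person would: the job done as asked, in the order asked, and still so for the second after the job is handed in, with the robot touching nothing.
It also fails if it takes over 56 s, if anything falls off the work surface, if the arm or the gripper's body presses on something with over 40 N, if the wrist force passes 120 N, or if a joint passes its speed limit or range.

### The arm

A 6-joint arm with a two-finger parallel gripper is mounted at the origin on the work surface. World frame = base frame: x ahead of the robot, y to its left, z up, the work surface at z = 0. Lengths are in m, angles in rad, forces in N, time in s.
With the tool pointing down it reaches from about 0.25 to 0.775 m from the base axis. Payload 4 kg.
Tool frame: the origin (TCP) lies midway between the tips of the shut fingers; the grasp point (between the pads) lies 19 mm behind it; z points along the fingers, y is the direction in which the jaws open and shut (so a half turn about z gives the same grasp; the last joint's range is limited). The gripper opens to 94 mm and grips with 3 to 60 N. Pads are 16 mm wide; open, the fingers measure 119 mm over their backs; the gripper's body (75 mm by 177 mm) begins 78 mm behind the grasp point.
Start: joints at [-1.434, 0.087, 1.371, -0, 1.684, -0.103], TCP at [0.131, -0.534, 0.206] pointing down, gripper open.
Joint ranges: [-3.1, 3.1], [-0.76, 2.03], [0.27, 2.55], [-1.08, 4.22], [0.17, 2.65], [-2.57, 2.57]. Speed limits (rad/s): [2.79, 2.79, 3.14, 3.14, 3.14, 3.14].

### API

Orientations are given as [roll, pitch, yaw] about the fixed x, y, z axes, in that order (R = Rz(yaw) Ry(pitch) Rx(roll)).
In Python, from bench import robot gives the robot as it stands.
- The arm moves only by the tool carry_out, never from a script. Its argument "deltas" is text: rows parted by semicolons, each of 7 numbers parted by spaces: the shift along the tool's x, y, z in mm, then the turn, a rotation vector about the tool's x, y, z in rad, then the closure, from 0 (fully open) to 1 (shut). A call has exactly 8 rows; each row is the pose to reach, as a shift and turn from the pose commanded when the call began, along the tool's axes at that moment; what a row does not reach only later rows make up. A row lasts 1/12 s, in which the tool goes at most 41.7 mm and 7.16 degrees, less where a joint would pass 70% of its speed; a pose out of reach is approached as far as the arm can. A call with a gripper value outside its range is refused whole. The fingers move at their own pace and stop on an object; the grip force is fixed at half the most. Time passes only in rows, so rows that repeat a pose let the fingers close, or fill a call up. It gives the time, the measured TCP pose, the force and the opening at its end, in the units of the state.
- robot.get_obs(): the state, without advancing time (a new reading comes with each control period).
- robot.snapshot(name): name is "side" or "top"; returns a dict with "pixels" (480x640x3 uint8, red, green, blue), "range_z" (480x640 float32, m along the optical axis (not along the pixel's ray), 0 where there is no reading), "camera_matrix" (3x3 intrinsics, pixels), "rvec" (rotation vector, rad) and "tvec" (3), from world to camera coordinates, as OpenCV has them. Camera axes: x right, y down, z forward; pixel columns grow to the right and rows downward; lengths in m; the calibration is good to about 2 mm. A picture is of the moment at which its call begins.
- robot.close_job(): hands the job in, once; it reports no verdict.
Trained networks look in a picture, given as the dict that the camera call returned (one of the last four; its "shot" number tells which), for a name from the list of things; names that differ only in an ending like _2 or _b are one class to them, and where a whole thing is asked for, a point or a joint stands for the part that bears it (a point fixed in the world has none). Each returns a list of dicts, best first, with "p" (0 to 1); they miss things now and then, are a little off and sometimes report something else, mostly with a low value. They report only what shows in the picture. A call takes as long as a camera call. They do not tell look-alikes from the thing itself.
- robot.look_for(picture, thing): "at" ([x, y, z] in m, in the coordinates of the camera as it stood for that picture, good to about 4 mm: the middle of the surface that is visible of it).
- robot.place_of(picture, thing): "at" ([x, y, z] in m, in the coordinates of the camera as it stood for that picture, good to about 4 mm: a listed point, or the origin of a listed thing).
The state is a dict: "time": time; "joint_positions": joint angles; "qvel": joint speeds; "joint_torque": joint torques, N m; "tool_pos": TCP position; "ee_rot": TCP orientation; "wrist_force": force on the tool from outside, world axes, zero at the start; "wrist_torque": the same for the moment, N m; "width": finger opening in m.
Only numpy, scipy, OpenCV 4.12 (cv2) and the standard library are available. Lean on these libraries where they do the work, as an engineer would, in place of code of your own. Each camera call takes 0.05 s, during which the arm holds its last target.

## Working session

There is one attempt and no reset: what is moved stays moved. The work goes in short steps, Python scripts to look and compute and a tool call to move; the robot and the scene stay as the last step left them, time stands still between calls to the robot, and variables do not carry over. Pictures are saved under pics/ and viewed, and the job is handed in when it is done.

Besides the shell and the picture viewer there is one more tool, called after "Call:" by a JSON object that holds its "api" and its "payload", one argument or row to a line. carry_out: Moves the arm, as the interface text tells. Its arguments: {"type":"object","properties":{"deltas":{"type":"string"}},"required":["deltas"]}

```bash
ls; mkdir -p pics; cat > h.py <<'E'
import numpy as np, cv2, pickle
from bench import robot
def w(s,p):
    R=cv2.Rodrigues(np.array(s["rvec"],float))[0]; return R.T@(np.array(p)-np.array(s["tvec"]).ravel())
def pix(s,p):
    K=np.array(s["camera_matrix"]); q=K@np.array(p); return (q[:2]/q[2]).round(0)
def cloud(s):
    K=np.array(s["camera_matrix"]);z=s["range_z"];v,u=np.mgrid[:480,:640]
    P=np.stack([(u-K[0,2])/K[0,0]*z,(v-K[1,2])/K[1,1]*z,z],-1)
    R=cv2.Rodrigues(np.array(s["rvec"],float))[0]
    W=(P-np.array(s["tvec"]).ravel())@R; W[z==0]=np.nan; return W
E
python3 - <<'E'
from h import *
o=robot.get_obs(); print({k:np.round(v,3) for k,v in o.items()})
for n in("top","side"):
    s=robot.snapshot(n); cv2.imwrite(f"pics/{n}0.png",s["pixels"][:,:,::-1]); pickle.dump(s,open(n+"0.pkl","wb"))
    for t in("crucible_center","lid_knob","desiccator"):
        for d in robot.place_of(s,t): print(n,t,round(d["p"],2),w(s,d["at"]).round(3),pix(s,d["at"]))
E
```

```text
pics
{'time': np.float64(0.0), 'joint_positions': array([-1.434,  0.088,  1.372, -0.   ,  1.684, -0.103]), 'qvel': array([-0.002, -0.   ,  0.   , -0.   , -0.   ,  0.   ]), 'joint_torque': array([ 0.0000e+00, -3.4017e+01, -3.0243e+01,  7.2000e-02,  3.3000e-02,
       -0.0000e+00]), 'tool_pos': array([ 0.131, -0.534,  0.204]), 'ee_rot': array([-3.139, -0.   ,  0.24 ]), 'wrist_force': array([0.036, 0.743, 0.113]), 'wrist_torque': array([0.005, 0.017, 0.016]), 'width': np.float64(0.094)}
top crucible_center 0.85 [ 0.773 -0.021  0.023] [333. 145.]
top crucible_center 0.84 [0.648 0.03  0.027] [303. 206.]
top crucible_center 0.72 [ 0.662 -0.106  0.024] [376. 203.]
top lid_knob 0.61 [ 0.456 -0.242  0.067] [455. 315.]
top lid_knob 0.59 [0.328 0.242 0.064] [164. 379.]
top desiccator 0.89 [0.57  0.257 0.001] [181. 244.]
side crucible_center 0.83 [ 0.767 -0.018  0.025] [229. 219.]
side crucible_center 0.8 [ 0.652 -0.107  0.025] [298. 214.]
side crucible_center 0.79 [0.647 0.034 0.025] [262. 257.]
side lid_knob 0.63 [ 0.464 -0.251  0.065] [411. 192.]
side lid_knob 0.6 [0.324 0.246 0.067] [360. 420.]
side desiccator 0.81 [0.564 0.252 0.002] [227. 368.]
```

View pics/top0.png

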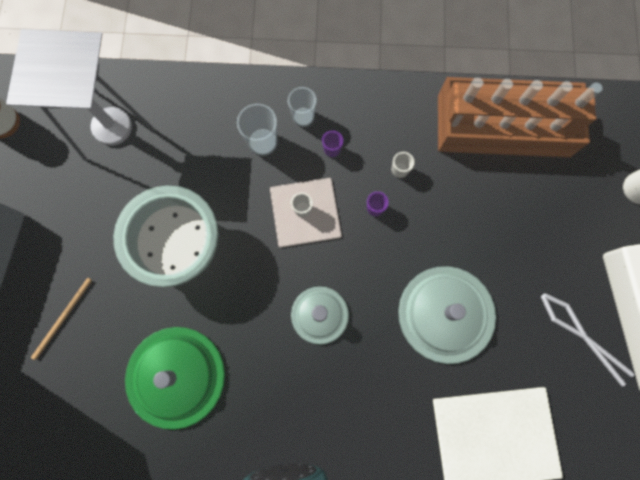

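View pics/side0.png

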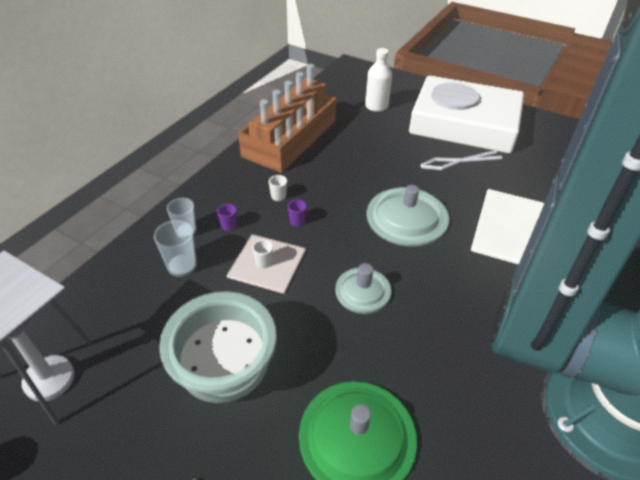

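Top view candidates:
- **Crucibles:** on the mat at (302,204), on the bare bench at (403,164), and purple ones at (333,144) and (377,203). The one on the mat fits.
- **Lids:** pale large at (447,315), pale small at (320,315), and green at (175,378). The pale large one fits.
- **Bowl:** at (165,236).

Next I'll check an enlarged crop and refine the positions with depth.

```bash
python3 - <<'E'
from h import *
def fit(P):
    A=np.c_[2*P[:,:2],np.ones(len(P))]; s=np.linalg.lstsq(A,(P[:,:2]**2).sum(1),rcond=None)[0]
    return s[:2].round(4), np.sqrt(s[2]+s[0]**2+s[1]**2).round(4)
for n in("top","side"):
    s=pickle.load(open(n+"0.pkl","rb")); W=cloud(s)
    def sel(c,r,z0,z1):
        d=np.hypot(W[...,0]-c[0],W[...,1]-c[1]); m=(d<r)&(W[...,2]>z0)&(W[...,2]<z1); return W[m]
    for nm,c,r,z0,z1 in(("knobtop",(.46,-.246),.04,.073,.09),("flange",(.46,-.246),.11,.005,.016),("dome",(.46,-.246),.11,.02,.05),("crucTop",(.648,.032),.035,.044,.06),("cruc",(.648,.032),.035,.015,.06),("bowlrim",(.567,.254),.11,.094,.107),("plate",(.567,.254),.06,.04,.06)):
        P=sel(c,r,z0,z1)
        if len(P)<5: print(n,nm,len(P)); continue
        print(n,nm,len(P),"mean",P.mean(0).round(4),"mid",((P.max(0)+P.min(0))/2).round(4),"ext",np.ptp(P,axis=0).round(3),"fit",*fit(P))
s=pickle.load(open("top0.pkl","rb"));im=s["pixels"][:,:,::-1]
a=cv2.resize(im[150:270,240:420],None,fx=4,fy=4,interpolation=3);cv2.imwrite("pics/c1.png",a)
b=cv2.resize(im[250:380,270:510],None,fx=3,fy=3,interpolation=3);cv2.imwrite("pics/c2.png",b)
E
```

```text
top knobtop 221 mean [ 0.462  -0.2412  0.0801] mid [ 0.4622 -0.2422  0.0786] ext [0.027 0.027 0.011] fit [ 0.4621 -0.2414] 0.0099
top flange 2462 mean [ 0.4586 -0.2371  0.0098] mid [ 0.4627 -0.2419  0.0106] ext [0.175 0.175 0.011] fit [ 0.4626 -0.2426] 0.0798
top dome 4374 mean [ 0.4603 -0.2376  0.0351] mid [ 0.4624 -0.2414  0.0346] ext [0.138 0.136 0.029] fit [ 0.4617 -0.2402] 0.0495
top crucTop 134 mean [0.6486 0.0324 0.05  ] mid [0.648  0.0324 0.0492] ext [0.04  0.037 0.01 ] fit [0.6476 0.0325] 0.0179
top cruc 285 mean [0.6505 0.0329 0.0396] mid [0.648  0.0324 0.0347] ext [0.04  0.037 0.039] fit [0.647  0.0324] 0.0171
top bowlrim 3441 mean [0.5642 0.2576 0.0997] mid [0.5663 0.2578 0.0993] ext [0.175 0.176 0.011] fit [0.5658 0.2569] 0.078
top plate 3120 mean [0.5683 0.258  0.05  ] mid [0.5672 0.2585 0.05  ] ext [0.119 0.111 0.01 ] fit [0.5686 0.2578] 0.0407
side knobtop 124 mean [ 0.4589 -0.2406  0.0795] mid [ 0.4599 -0.2442  0.0784] ext [0.027 0.029 0.011] fit [ 0.4595 -0.2422] 0.0102
side flange 1167 mean [ 0.4476 -0.2075  0.0104] mid [ 0.46   -0.2416  0.0105] ext [0.175 0.175 0.011] fit [ 0.4604 -0.2445] 0.0801
side dome 2129 mean [ 0.4537 -0.2251  0.0348] mid [ 0.4599 -0.2412  0.0348] ext [0.138 0.134 0.03 ] fit [ 0.4576 -0.2362] 0.0486
side crucTop 152 mean [0.6457 0.0311 0.0492] mid [0.6457 0.031  0.0493] ext [0.04  0.04  0.011] fit [0.6453 0.0314] 0.0182
side cruc 442 mean [0.6453 0.0317 0.0376] mid [0.6457 0.0312 0.0349] ext [0.04 0.04 0.04] fit [0.6454 0.0314] 0.0172
side bowlrim 3935 mean [0.5595 0.2637 0.0996] mid [0.5644 0.2565 0.0989] ext [0.176 0.175 0.01 ] fit [0.5629 0.2575] 0.0781
side plate 3216 mean [0.5723 0.2504 0.05  ] mid [0.5717 0.2505 0.0501] ext [0.11  0.112 0.008] fit [0.5726 0.2495] 0.0394
```

View pics/c1.png

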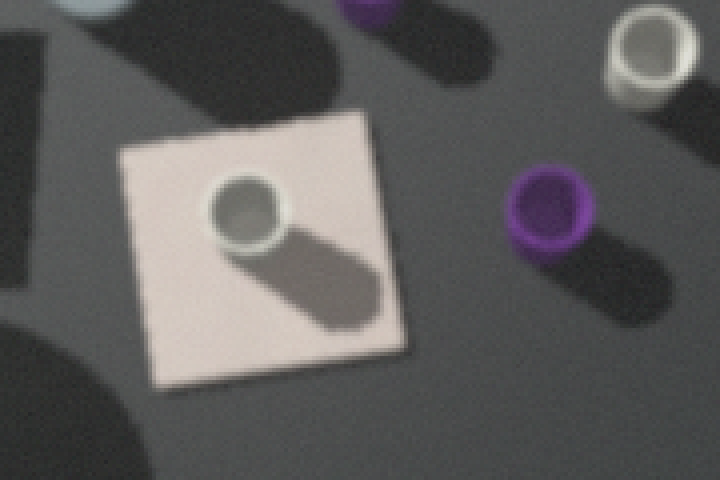

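View pics/c2.png

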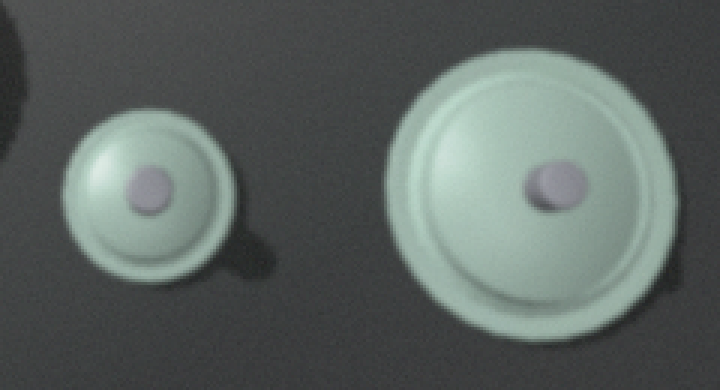

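The crops confirm both: the crucible alone on the mat, and the larger of the two pale lids. Now I'll check the heights of nearby obstacles for clearance.

```bash
python3 - <<'E'
from h import *
m={}
for n in("top","side"):
    W=cloud(pickle.load(open(n+"0.pkl","rb"))).reshape(-1,3); W=W[np.isfinite(W[:,0])&(W[:,2]>.02)&(W[:,2]<.5)]
    W=W[(W[:,0]>.1)&(W[:,0]<1)&(abs(W[:,1])<.6)]
    for p in W:
        k=(int(p[0]//.04),int(np.floor(p[1]/.04))); m[k]=max(m.get(k,0),p[2])
print("      "+" ".join(f"{j*4:4d}" for j in range(14,-13,-1)))
for i in range(24,2,-1): print(f"x{i*4:3d} "+" ".join(f"{int(m.get((i,j),0)*1000):4d}" for j in range(14,-13,-1)))
E
```

```text
56   52   48   44   40   36   32   28   24   20   16   12    8    4    0   -4   -8  -12  -16  -20  -24  -28  -32  -36  -40  -44  -48
x 96    0    0    0    0    0    0    0    0    0    0    0    0    0    0    0    0    0    0    0    0    0    0    0    0    0    0    0
x 92    0    0    0    0    0    0    0    0    0    0    0    0    0    0    0    0    0    0    0    0    0    0    0    0    0    0    0
x 88    0    0    0    0    0    0    0    0    0    0    0    0    0    0    0    0    0    0    0    0   74   72   72   73   73   73   72
x 84    0    0  215  216  217  216  216    0    0    0    0    0    0   72   73    0    0    0    0    0  106  158  158  158  158  158  159
x 80    0    0  217  217  217  216  215    0    0    0    0   93   93   72   73    0    0    0    0    0  105  158  159  158  158  158  159
x 76    0    0  216  217  217  216  216    0    0    0    0   93   94    0   47   49    0    0    0    0   73   73   73   73   73   72   72
x 72    0    0  215  217  217  217  216    0    0    0    0   93   94    0    0   47    0    0   47   47    0    0    0    0   
[... 1412 characters left out ...]

x 28    0    0    0    0    0    0    0   41   83   82   39    0    0    0    0    0    0    0    0    0    0    0    0    0    0    0    0
x 24    0    0    0    0    0    0    0   33   38   38   31    0    0    0    0    0    0    0    0    0    0    0    0    0    0    0    0
x 20    0    0    0    0    0    0    0    0    0    0    0    0  222  499  499  499  368    0    0    0    0    0    0    0    0    0    0
x 16    0    0    0    0    0    0    0    0    0    0    0    0  385  499    0    0    0    0    0    0    0    0    0    0    0    0    0
x 12    0    0    0    0    0    0    0    0    0    0    0    0  387  480    0    0    0    0    0    0    0    0    0    0    0    0    0
```

Call:
{"api": "carry_out", "payload": {
  "deltas": "15 -10 0 0 0 0.03 0; 45 -30 0 0 0 0.06 0; 78 -52 0 0 0 0.09 0; 111 -74 0 0 0 0.12 0; 144 -96 0 0 0 0.15 0; 177 -118 0 0 0 0.18 0; 210 -140 0 0 0 0.21 0; 243 -162 0 0 0 0.24 0"
}}

```text
time: 1.07
tool_pos: [0.3291, -0.3176, 0.2058]
ee_rot: [3.141, -0.001, -0.002]
wrist_force: [0.7, -0.3, 0.3]
width: 0.0938
```

Call:
{"api": "carry_out", "payload": {
  "deltas": "25 -27.5 0 0 0 0 0; 52 -57 0 0 0 0 0; 79 -87 0 0 0 0 0; 106 -117 0 0 0 0 0; 133 -147 0 0 0 0 0; 160 -176 0 0 0 0 0; 187 -206 0 0 0 0 0; 214 -236 0 0 0 0 0"
}}

```text
time: 1.73
tool_pos: [0.5433, -0.0814, 0.2057]
ee_rot: [3.141, -0.001, 0.0]
wrist_force: [0.6, 0.1, -0.1]
width: 0.094
```

Call:
{"api": "carry_out", "payload": {
  "deltas": "24 -26 0 0 0 0 0; 46 -50 0 0 0 0 0; 66 -72 0 0 0 0 0; 84 -92 5 0 0 0 0; 97 -107 20 0 0 0 0; 104 -114 40 0 0 0 0.1; 104 -115 65 0 0 0 0.2; 104 -115 80 0 0 0 0.2"
}}

```text
time: 2.4
tool_pos: [0.6456, 0.0328, 0.1223]
ee_rot: [-3.141, 0.004, 0.001]
wrist_force: [0.4, -0.4, -1.0]
width: 0.0777
```

Call:
{"api": "carry_out", "payload": {
  "deltas": "0 0 15 0 0 0 0.2; 0 0 35 0 0 0 0.2; 0 0 55 0 0 0 0.2; 0 0 75 0 0 0 0.2; 0 0 90 0 0 0 0.2; 0 0 96 0 0 0 0.2; 0 0 98 0 0 0 0.2; 0 0 98 0 0 0 0.2"
}}

```text
time: 3.07
tool_pos: [0.6463, 0.0317, 0.0274]
ee_rot: [3.142, 0.0, -0.0]
wrist_force: [0.9, 0.8, -0.1]
width: 0.0751
```

```bash
python3 - <<'E'
from h import *
o=robot.get_obs(); print(o["tool_pos"].round(4),o["ee_rot"].round(4),o["wrist_force"].round(2))
ims=[]
for n in("top","side"):
    s=robot.snapshot(n); u,v=(302,204) if n=="top" else (262,250)
    ims.append(cv2.resize(s["pixels"][v-60:v+60,u-60:u+60,::-1],None,fx=3,fy=3,interpolation=3))
cv2.imwrite("pics/g1.png",np.hstack(ims))
E
```

```text
[0.6463 0.0317 0.0274] [ 3.1415e+00  4.0000e-04 -2.0000e-04] [ 0.93  0.83 -0.08]
```

View pics/g1.png

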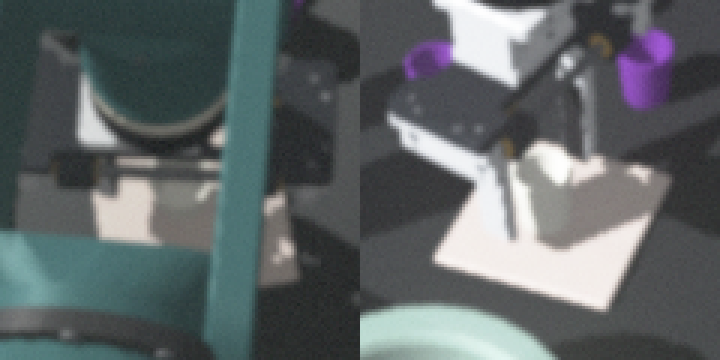

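The crops show the fingers on either side of the crucible over the mat. I'll lower the last bit and close.

Call:
{"api": "carry_out", "payload": {
  "deltas": "0 0 6 0 0 0 0.2; 0 0 12 0 0 0 0.3; 0 0 12 0 0 0 0.4; 0 0 12 0 0 0 0.5; 0 0 12 0 0 0 0.6; 0 0 12 0 0 0 0.7; 0 0 12 0 0 0 0.7; 0 0 12 0 0 0 0.7"
}}

```text
time: 3.83
tool_pos: [0.6464, 0.0316, 0.0157]
ee_rot: [3.141, -0.0, -0.0]
wrist_force: [0.4, 0.5, -0.2]
width: 0.0383
```

Call:
{"api": "carry_out", "payload": {
  "deltas": "0 0 0 0 0 0 0.8; 0 0 0 0 0 0 0.8; 0 0 -5 0 0 0 0.8; 0 0 -20 0 0 0 0.8; 0 0 -42 0 0 0 0.8; 0 0 -68 0 0 0 0.8; 0 0 -95 0 0 0 0.8; 0 0 -120 0 0 0 0.8"
}}

```text
time: 4.5
tool_pos: [0.6462, 0.0318, 0.1371]
ee_rot: [-3.142, -0.0, -0.0]
wrist_force: [0.6, 0.5, -0.3]
width: 0.0382
```

Call:
{"api": "carry_out", "payload": {
  "deltas": "-3 -8 -15 0 0 0 0.8; -9 -26 -22 0 0 0 0.8; -17 -48 -25 0 0 0 0.8; -26 -73 -25 0 0 0 0.8; -35 -98 -25 0 0 0 0.8; -44 -123 -25 0 0 0 0.8; -53 -148 -25 0 0 0 0.8; -62 -173 -25 0 0 0 0.8"
}}

```text
time: 5.17
tool_pos: [0.5836, 0.2059, 0.1607]
ee_rot: [-3.142, -0.0, -0.0]
wrist_force: [0.3, -0.8, -0.9]
width: 0.0381
```

Call:
{"api": "carry_out", "payload": {
  "deltas": "-8 -21 0 0 0 0 0.8; -14 -38 0 0 0 0 0.8; -18 -48 0 0 0 0 0.8; -19 -52 0 0 0 0 0.8; -19 -52 8 0 0 0 0.8; -19 -52 22 0 0 0 0.8; -19 -52 38 0 0 0 0.8; -19 -52 48 0 0 0 0.8"
}}

```text
time: 5.83
tool_pos: [0.565, 0.2551, 0.1101]
ee_rot: [3.14, 0.002, -0.002]
wrist_force: [-0.1, 0.2, -1.0]
width: 0.0383
```

Call:
{"api": "carry_out", "payload": {
  "deltas": "0 0 8 0 0 0 0.8; 0 0 18 0 0 0 0.8; 0 0 28 0 0 0 0.8; 0 0 36 0 0 0 0.8; 0 0 41 0 0 0 0.8; 0 0 44 0 0 0 0.8; 0 0 44 0 0 0 0.8; 0 0 44 0 0 0 0.8"
}}

```text
time: 6.5
tool_pos: [0.5655, 0.2569, 0.0687]
ee_rot: [-3.142, -0.001, -0.0]
wrist_force: [0.1, -0.5, -0.1]
width: 0.0381
```

```bash
python3 - <<'E'
from h import *
o=robot.get_obs(); print(o["tool_pos"].round(4),o["wrist_force"].round(2),o["width"])
s=robot.snapshot("side"); cv2.imwrite("pics/p1.png",cv2.resize(s["pixels"][260:420,130:310,::-1],None,fx=3.5,fy=3.5,interpolation=3))
E
```

```text
[0.5655 0.2569 0.0687] [ 0.14 -0.48 -0.09] 0.038085217378201634
```

View pics/p1.png

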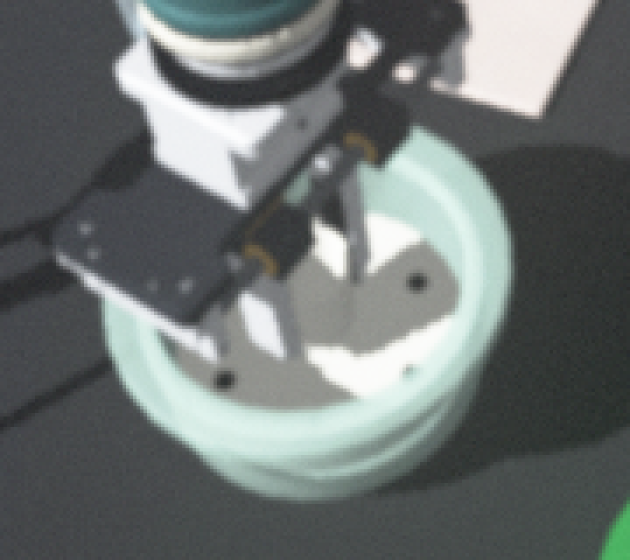

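The crucible is inside the bowl, over the middle of the plate. I'll lower it slowly until it touches.

Call:
{"api": "carry_out", "payload": {
  "deltas": "0 0 2 0 0 0 0.8; 0 0 4 0 0 0 0.8; 0 0 5.5 0 0 0 0.8; 0 0 6.5 0 0 0 0.8; 0 0 7.5 0 0 0 0.8; 0 0 8 0 0 0 0.8; 0 0 8 0 0 0 0.8; 0 0 8 0 0 0 0.8"
}}

```text
time: 7.22
tool_pos: [0.5653, 0.2567, 0.0604]
ee_rot: [3.141, 0.0, -0.0]
wrist_force: [-0.6, -0.3, -0.9]
width: 0.038
```

Call:
{"api": "carry_out", "payload": {
  "deltas": "0 0 0.3 0 0 0 0.8; 0 0 0.6 0 0 0 0.8; 0 0 0.9 0 0 0 0.8; 0 0 1.2 0 0 0 0.8; 0 0 1.3 0 0 0 0.8; 0 0 1.3 0 0 0 0.8; 0 0 1.3 0 0 0 0.8; 0 0 1.3 0 0 0 0.8"
}}

```text
time: 7.88
tool_pos: [0.5656, 0.2567, 0.0597]
ee_rot: [-3.142, -0.001, -0.0]
wrist_force: [-0.1, -0.2, 3.3]
width: 0.038
```

Contact shows at 3.3 N. Release.

Call:
{"api": "carry_out", "payload": {
  "deltas": "0 0 0 0 0 0 0.58; 0 0 0 0 0 0 0.55; 0 0 0 0 0 0 0.5; 0 0 0 0 0 0 0.45; 0 0 0 0 0 0 0.4; 0 0 0 0 0 0 0.4; 0 0 0 0 0 0 0.4; 0 0 0 0 0 0 0.4"
}}

```text
time: 8.55
tool_pos: [0.5652, 0.2567, 0.059]
ee_rot: [3.141, 0.0, -0.0]
wrist_force: [0.7, 0.5, 0.0]
width: 0.0565
```

Call:
{"api": "carry_out", "payload": {
  "deltas": "0 0 -3 0 0 0 0.4; 0 0 -10 0 0 0 0.4; 0 0 -22 0 0 0 0.4; 0 0 -40 0 0 0 0.4; 0 0 -62 0 0 0 0.4; 0 0 -86 0 0 0 0.4; 0 0 -112 0 0 0 0.4; 0 0 -140 0 0 0 0.4"
}}

```text
time: 9.22
tool_pos: [0.5651, 0.2567, 0.2014]
ee_rot: [-3.141, -0.001, -0.0]
wrist_force: [1.5, -0.0, -0.6]
width: 0.0564
```

Call:
{"api": "carry_out", "payload": {
  "deltas": "-3 15 0 0 0 0 0.4; -9 45 0 0 0 0 0.4; -17 83 0 0 0 0 0.4; -25 121 0 0 0 0 0.4; -33 159 0 0 0 0 0.4; -41 197 0 0 0 0 0.4; -49 235 0 0 0 0 0.4; -57 273 0 0 0 0 0.4"
}}

```text
time: 9.88
tool_pos: [0.5071, -0.0183, 0.1997]
ee_rot: [3.141, -0.001, -0.0]
wrist_force: [0.6, -0.4, 0.2]
width: 0.0563
```

```bash
python3 - <<'E'
from h import *
ims=[]
for n in("top","side"):
    s=robot.snapshot(n); u,v=(175,240) if n=="top" else (220,345)
    ims.append(cv2.resize(s["pixels"][v-65:v+65,u-65:u+65,::-1],None,fx=3,fy=3,interpolation=3))
    W=cloud(s); d=np.hypot(W[...,0]-.565,W[...,1]-.257); P=W[(d<.04)&(W[...,2]>.088)&(W[...,2]<.11)]
    print(n,len(P),((P.max(0)+P.min(0))/2).round(4),np.ptp(P,axis=0).round(4),np.median(P[:,2])) if len(P) else print(n,0)
cv2.imwrite("pics/p2.png",np.hstack(ims))
E
```

```text
top 166 [0.5668 0.257  0.0929] [0.0384 0.0385 0.0097] 0.09392197084388426
side 235 [0.5647 0.2561 0.0927] [0.0393 0.0387 0.0092] 0.09368887128846994
```

View pics/p2.png

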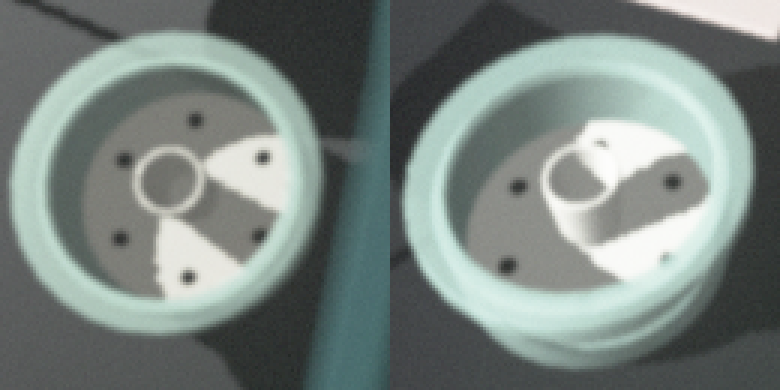

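The crucible stands upright in the middle of the plate, rim at about z = 0.094. On to the lid.

Call:
{"api": "carry_out", "payload": {
  "deltas": "-6 30 0 0 0 0 0.4; -14 66 0 0 0 0 0.4; -22 104 0 0 0 0 0.4; -30 142 0 0 0 0 0.4; -37 178 0 0 0 0 0.4; -43 206 8 0 0 0 0.4; -46 221 24 0 0 0 0.4; -47 226 44 0 0 0 0.4"
}}

```text
time: 10.65
tool_pos: [0.4615, -0.2451, 0.1565]
ee_rot: [3.139, -0.003, -0.003]
wrist_force: [0.0, 0.1, -0.4]
width: 0.056
```

Call:
{"api": "carry_out", "payload": {
  "deltas": "0 0 15 0 0 0 0.4; 0 0 32 0 0 0 0.4; 0 0 48 0 0 0 0.4; 0 0 60 0 0 0 0.4; 0 0 66 0 0 0 0.4; 0 0 68 0 0 0 0.4; 0 0 68 0 0 0 0.4; 0 0 68 0 0 0 0.4"
}}

```text
time: 11.32
tool_pos: [0.4619, -0.2424, 0.0882]
ee_rot: [3.141, -0.002, 0.0]
wrist_force: [1.0, -0.3, -0.0]
width: 0.0563
```

```bash
python3 - <<'E'
from h import *
o=robot.get_obs(); print(o["tool_pos"].round(4),o["wrist_force"].round(2),o["width"])
ims=[]
for n in("top","side"):
    s=robot.snapshot(n); u,v=(450,315) if n=="top" else (408,205)
    ims.append(cv2.resize(s["pixels"][v-65:v+65,u-65:u+65,::-1],None,fx=3,fy=3,interpolation=3))
cv2.imwrite("pics/l1.png",np.hstack(ims))
E
```

```text
[ 0.4619 -0.2424  0.0882] [ 1.01 -0.27 -0.04] 0.05634131715417537
```

View pics/l1.png

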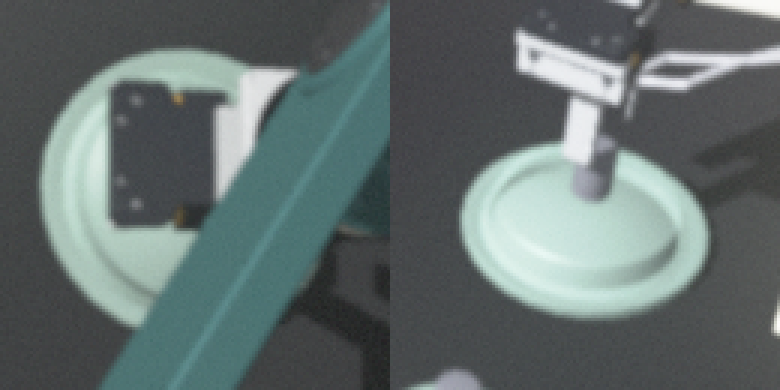

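The fingers straddle the grey knob. I'll descend and grip.

Call:
{"api": "carry_out", "payload": {
  "deltas": "0 0 8 0 0 0 0.4; 0 0 20 0 0 0 0.4; 0 0 32 0 0 0 0.4; 0 0 38 0 0 0 0.4; 0 0 40 0 0 0 0.4; 0 0 40 0 0 0 0.4; 0 0 40 0 0 0 0.5; 0 0 40 0 0 0 0.6"
}}

```text
time: 12.08
tool_pos: [0.4616, -0.2425, 0.0476]
ee_rot: [3.141, -0.001, -0.0]
wrist_force: [-0.5, -0.3, 0.3]
width: 0.0462
```

Call:
{"api": "carry_out", "payload": {
  "deltas": "0 0 0 0 0 0 0.65; 0 0 0 0 0 0 0.7; 0 0 0 0 0 0 0.8; 0 0 0 0 0 0 0.9; 0 0 0 0 0 0 0.9; 0 0 0 0 0 0 0.9; 0 0 0 0 0 0 0.9; 0 0 0 0 0 0 0.9"
}}

```text
time: 12.75
tool_pos: [0.4615, -0.2429, 0.0477]
ee_rot: [3.14, -0.001, -0.0]
wrist_force: [0.3, -3.5, 2.3]
width: 0.0279
```

Call:
{"api": "carry_out", "payload": {
  "deltas": "0 0 -3 0 0 0 0.9; 0 0 -9 0 0 0 0.9; 0 0 -18 0 0 0 0.9; 0 0 -30 0 0 0 0.9; 0 0 -45 0 0 0 0.9; 0 0 -62 0 0 0 0.9; 0 0 -80 0 0 0 0.9; 0 0 -98 0 0 0 0.9"
}}

```text
time: 13.42
tool_pos: [0.4611, -0.2418, 0.1467]
ee_rot: [-3.141, -0.0, 0.0]
wrist_force: [-0.8, 0.2, -5.6]
width: 0.0273
```

Call:
{"api": "carry_out", "payload": {
  "deltas": "0 0 -18 0 0 0 0.9; 0 0 -34 0 0 0 0.9; 0 0 -46 0 0 0 0.9; 0 0 -52 0 0 0 0.9; 0 0 -54 0 0 0 0.9; 0 0 -54 0 0 0 0.9; 0 0 -54 0 0 0 0.9; 0 0 -54 0 0 0 0.9"
}}

```text
time: 14.08
tool_pos: [0.4606, -0.2418, 0.1977]
ee_rot: [-3.14, 0.002, -0.0]
wrist_force: [0.3, 0.8, -4.7]
width: 0.0279
```

```bash
cat > lid.py <<'E'
from h import *
import sys
o=robot.get_obs(); t=o["tool_pos"]; print(t.round(4),o["ee_rot"].round(4),o["wrist_force"].round(2),o["wrist_torque"].round(3),o["width"])
for n in("top","side"):
    s=robot.snapshot(n); cv2.imwrite(f"pics/{sys.argv[1]}_{n}.png",s["pixels"][:,:,::-1])
    W=cloud(s); d=np.hypot(W[...,0]-t[0],W[...,1]-t[1]); u=t[2]-.0477
    P=W[(d>.071)&(d<.095)&(abs(W[...,2]-u-.01)<.009)]
    A=np.c_[P[:,:2]-t[:2],np.ones(len(P))]; c=np.linalg.lstsq(A,P[:,2]-u,rcond=None)[0]
    print(n,len(P),"mid-tcp mm",((P.max(0)+P.min(0))/2-t).round(4)[:2],"ext",np.ptp(P,axis=0).round(4),"plane",c.round(4))
    O=P[np.hypot(*(P[:,:2]-t[:2]).T)>.08]; ang=np.degrees(np.arctan2(*(O[:,:2]-t[:2]).T[::-1])); print(" angles covered",np.unique((ang//30*30).astype(int)))
E
python3 lid.py lift
```

```text
[ 0.4606 -0.2418  0.1977] [-3.1401e+00  2.3000e-03 -2.0000e-04] [ 0.31  0.76 -4.7 ] [ 0.014  0.037 -0.012] 0.027916158723809197
top 2021 mid-tcp mm [0.0032 0.0258] ext [0.1689 0.128  0.0176] plane [-0.0043  0.0026  0.01  ]
 angles covered [-30   0  30  60  90 120 150]
side 1434 mid-tcp mm [-0.0022  0.0069] ext [0.1741 0.1683 0.0178] plane [-0.0026 -0.0108  0.0105]
 angles covered [-180 -150 -120  -30    0   30   60   90  120  150]
```

View pics/lift_side.png

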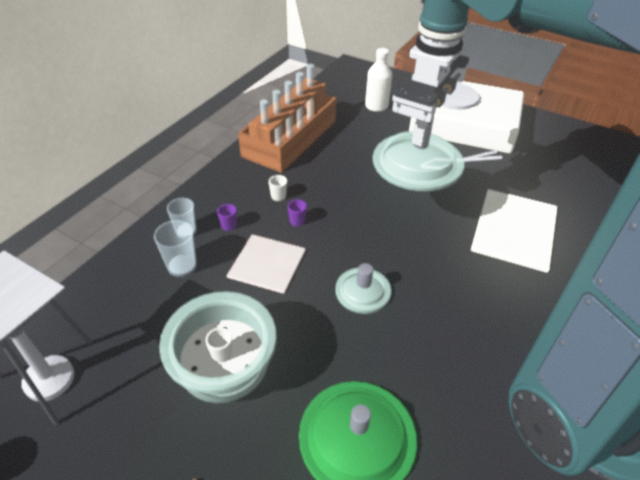

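The lid hangs level in the gripper. I'll carry it over at moderate speed.

Call:
{"api": "carry_out", "payload": {
  "deltas": "1 -5 0 0 0 0 0.9; 3 -15 0 0 0 0 0.9; 6 -30 0 0 0 0 0.9; 10 -50 0 0 0 0 0.9; 15 -74 0 0 0 0 0.9; 21 -99 0 0 0 0 0.9; 26 -124 0 0 0 0 0.9; 31 -149 0 0 0 0 0.9"
}}

```text
time: 14.85
tool_pos: [0.4923, -0.0911, 0.1992]
ee_rot: [-3.141, -0.0, 0.0]
wrist_force: [-0.4, 0.1, -4.7]
width: 0.0277
```

Call:
{"api": "carry_out", "payload": {
  "deltas": "5 -25 0 0 0 0 0.9; 10 -50 0 0 0 0 0.9; 16 -75 0 0 0 0 0.9; 21 -100 0 0 0 0 0.9; 26 -125 0 0 0 0 0.9; 31 -150 0 0 0 0 0.9; 36 -175 0 0 0 0 0.9; 42 -200 0 0 0 0 0.9"
}}

```text
time: 15.52
tool_pos: [0.5338, 0.1091, 0.1992]
ee_rot: [-3.141, 0.0, 0.001]
wrist_force: [0.2, -0.2, -4.4]
width: 0.0275
```

Call:
{"api": "carry_out", "payload": {
  "deltas": "5 -25 0 0 0 0 0.9; 10 -50 0 0 0 0 0.9; 15 -75 0 0 0 0 0.9; 20 -98 0 0 0 0 0.9; 25 -118 0 0 0 0 0.9; 28 -134 0 0 0 0 0.9; 30 -145 0 0 0 0 0.9; 31 -150 0 0 0 0 0.9"
}}

```text
time: 16.18
tool_pos: [0.5649, 0.2586, 0.1987]
ee_rot: [-3.141, 0.001, 0.002]
wrist_force: [-0.0, 0.2, -3.9]
width: 0.0274
```

Call:
{"api": "carry_out", "payload": {
  "deltas": "0 0 0 0 0 0 0.9; 0 0 4 0 0 0 0.9; 0 0 10 0 0 0 0.9; 0 0 16 0 0 0 0.9; 0 0 20 0 0 0 0.9; 0 0 22 0 0 0 0.9; 0 0 22 0 0 0 0.9; 0 0 22 0 0 0 0.9"
}}

```text
time: 16.85
tool_pos: [0.5653, 0.2564, 0.1769]
ee_rot: [3.141, 0.0, -0.001]
wrist_force: [1.0, 0.5, -3.3]
width: 0.0272
```

```bash
python3 lid.py over
```

```text
[0.5653 0.2564 0.1769] [ 3.1414e+00  3.0000e-04 -6.0000e-04] [ 1.03  0.46 -3.3 ] [ 0.014  0.002 -0.027] 0.027206857999376746
top 1646 mid-tcp mm [ 0.0001 -0.0197] ext [0.1742 0.1331 0.0153] plane [0.0055 0.0111 0.0102]
 angles covered [-180 -150 -120  -90  -60  -30    0  120  150]
side 3124 mid-tcp mm [-0.003   0.0005] ext [0.1745 0.1761 0.0179] plane [ 0.0015 -0.0037  0.0105]
 angles covered [-180 -150 -120  -90    0   30   60   90  120  150]
```

View pics/over_side.png

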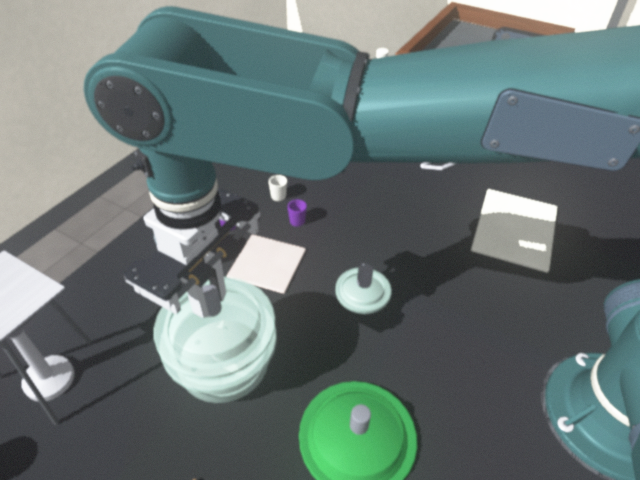

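View pics/over_top.png

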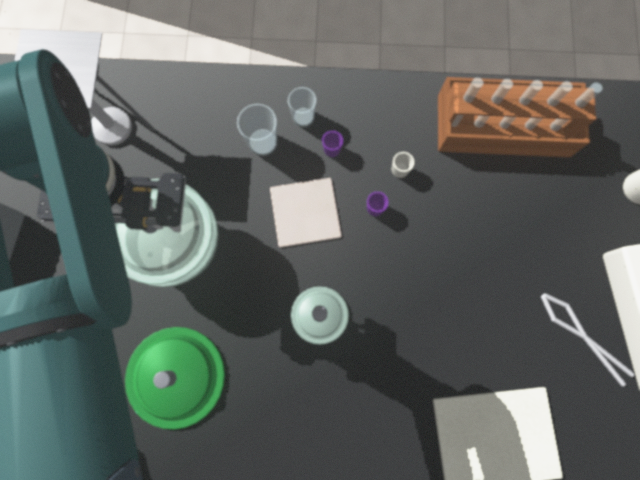

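In both cameras the lid is centred over the bowl to within 1–2 mm, slightly towards −x. I'll shift it +1 mm in x and lower it.

Call:
{"api": "carry_out", "payload": {
  "deltas": "0.5 0 3 0 0 0 0.9; 1 0 8 0 0 0 0.9; 1 0 14 0 0 0 0.9; 1 0 19 0 0 0 0.9; 1 0 22 0 0 0 0.9; 1 0 24 0 0 0 0.9; 1 0 25 0 0 0 0.9; 1 0 25 0 0 0 0.9"
}}

```text
time: 17.62
tool_pos: [0.5662, 0.2567, 0.1518]
ee_rot: [3.141, 0.001, -0.0]
wrist_force: [0.4, 0.3, -4.1]
width: 0.028
```

Call:
{"api": "carry_out", "payload": {
  "deltas": "0 0 0.5 0 0 0 0.9; 0 0 1 0 0 0 0.9; 0 0 1.5 0 0 0 0.9; 0 0 2 0 0 0 0.9; 0 0 2.5 0 0 0 0.9; 0 0 3 0 0 0 0.9; 0 0 3 0 0 0 0.9; 0 0 3 0 0 0 0.9"
}}

```text
time: 18.28
tool_pos: [0.5663, 0.2567, 0.1491]
ee_rot: [3.141, 0.0, -0.0]
wrist_force: [0.5, 0.1, -4.0]
width: 0.0275
```

```bash
python3 - <<'E'
from h import *
o=robot.get_obs(); print(o["time"],o["tool_pos"].round(4),o["wrist_force"].round(2),o["wrist_torque"].round(3))
s=robot.snapshot("side"); cv2.imwrite("pics/near.png",cv2.resize(s["pixels"][250:420,130:310,::-1],None,fx=3.4,fy=3.4,interpolation=3))
E
```

```text
18.2833 [0.5663 0.2567 0.1491] [ 0.49  0.09 -4.01] [ 0.039 -0.011 -0.084]
```

View pics/near.png

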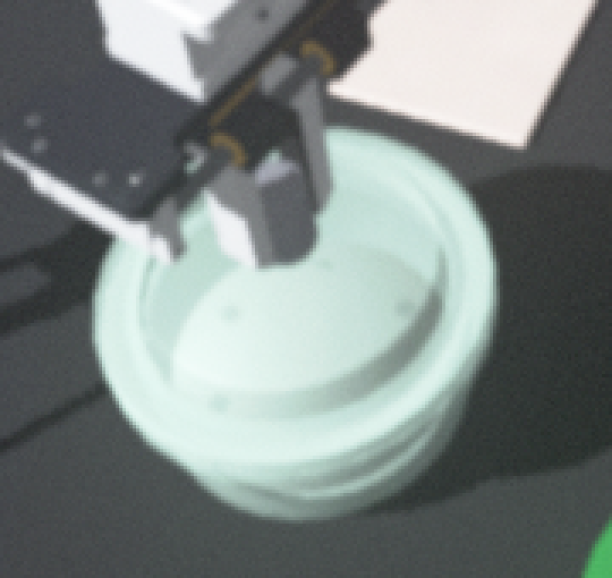

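The lid is about 1.5 mm above the rim and lined up with it all round. Final slow approach.

Call:
{"api": "carry_out", "payload": {
  "deltas": "0 0 0.2 0 0 0 0.9; 0 0 0.4 0 0 0 0.9; 0 0 0.6 0 0 0 0.9; 0 0 0.8 0 0 0 0.9; 0 0 1 0 0 0 0.9; 0 0 1.2 0 0 0 0.9; 0 0 1.2 0 0 0 0.9; 0 0 1.2 0 0 0 0.9"
}}

```text
time: 19.0
tool_pos: [0.5663, 0.2568, 0.1479]
ee_rot: [3.142, 0.0, -0.0]
wrist_force: [0.2, -0.4, -5.7]
width: 0.0275
```

Call:
{"api": "carry_out", "payload": {
  "deltas": "0 0 0.1 0 0 0 0.9; 0 0 0.2 0 0 0 0.9; 0 0 0.3 0 0 0 0.9; 0 0 0.4 0 0 0 0.9; 0 0 0.5 0 0 0 0.9; 0 0 0.5 0 0 0 0.9; 0 0 0.5 0 0 0 0.9; 0 0 0.5 0 0 0 0.9"
}}

```text
time: 19.67
tool_pos: [0.5663, 0.2568, 0.1478]
ee_rot: [-3.142, -0.0, -0.0]
wrist_force: [-0.5, 1.1, -2.1]
width: 0.0273
```

Call:
{"api": "carry_out", "payload": {
  "deltas": "0 0 0.1 0 0 0 0.9; 0 0 0.2 0 0 0 0.9; 0 0 0.3 0 0 0 0.9; 0 0 0.4 0 0 0 0.9; 0 0 0.5 0 0 0 0.9; 0 0 0.5 0 0 0 0.9; 0 0 0.5 0 0 0 0.9; 0 0 0.5 0 0 0 0.9"
}}

```text
time: 20.33
tool_pos: [0.5664, 0.2568, 0.1478]
ee_rot: [-3.141, -0.001, -0.0]
wrist_force: [-1.7, -0.3, 3.9]
width: 0.0275
```

It's seated: the reading went from −4 N to +3.9 N and z has stopped. Release.

Call:
{"api": "carry_out", "payload": {
  "deltas": "0 0 0 0 0 0 0.7; 0 0 0 0 0 0 0.68; 0 0 0 0 0 0 0.65; 0 0 0 0 0 0 0.6; 0 0 0 0 0 0 0.5; 0 0 0 0 0 0 0.4; 0 0 0 0 0 0 0.4; 0 0 0 0 0 0 0.4"
}}

```text
time: 21.0
tool_pos: [0.5664, 0.2567, 0.1469]
ee_rot: [3.141, -0.0, -0.0]
wrist_force: [0.3, -0.3, -0.2]
width: 0.056
```

Call:
{"api": "carry_out", "payload": {
  "deltas": "0 0 -3 0 0 0 0.4; 0 0 -9 0 0 0 0.4; 0 0 -18 0 0 0 0.4; 0 0 -30 0 0 0 0.4; 0 0 -45 0 0 0 0.4; 0 0 -62 0 0 0 0.4; 0 0 -80 0 0 0 0.4; 0 0 -100 0 0 0 0.4"
}}

```text
time: 21.67
tool_pos: [0.5663, 0.2568, 0.249]
ee_rot: [-3.141, -0.001, -0.0]
wrist_force: [-0.2, 0.6, 0.6]
width: 0.0562
```

Call:
{"api": "carry_out", "payload": {
  "deltas": "-3 15 -5 0 0 0 0.4; -6 45 -5 0 0 0 0.4; -9 80 -5 0 0 0 0.4; -12 115 -5 0 0 0 0.4; -15 150 -5 0 0 0 0.4; -18 185 -5 0 0 0 0.4; -21 220 -5 0 0 0 0.4; -24 255 -5 0 0 0 0.4"
}}

```text
time: 22.33
tool_pos: [0.5412, -0.0007, 0.2525]
ee_rot: [3.141, -0.001, -0.001]
wrist_force: [0.3, -1.0, -0.3]
width: 0.0567
```

Call:
{"api": "carry_out", "payload": {
  "deltas": "-3 30 0 0 0 0 0.4; -6 60 0 0 0 0 0.4; -9 90 0 0 0 0 0.4; -12 115 0 0 0 0 0.4; -14 130 0 0 0 0 0.4; -14 140 0 0 0 0 0.4; -14 140 0 0 0 0 0.4; -14 140 0 0 0 0 0.4"
}}

```text
time: 23.0
tool_pos: [0.5279, -0.1384, 0.2521]
ee_rot: [-3.141, -0.0, -0.001]
wrist_force: [0.6, 0.0, 0.8]
width: 0.0566
```

```bash
python3 - <<'E'
from h import *
print(robot.get_obs()["time"]); ims=[]
for n in("top","side"):
    s=robot.snapshot(n); W=cloud(s); c=np.array([.5655,.257])
    u,v=(175,240) if n=="top" else (220,345)
    ims.append(cv2.resize(s["pixels"][v-70:v+70,u-70:u+70,::-1],None,fx=2.8,fy=2.8,interpolation=3))
    d=np.hypot(W[...,0]-c[0],W[...,1]-c[1])
    P=W[(d>.073)&(d<.095)&(abs(W[...,2]-.11)<.009)]; A=np.c_[P[:,:2]-c,np.ones(len(P))]
    k=np.linalg.lstsq(A,P[:,2],rcond=None)[0]
    Q=W[(d<.04)&(W[...,2]>.173)&(W[...,2]<.195)]
    print(n,len(P),"flange mid",((P.max(0)+P.min(0))/2).round(4),np.ptp(P,axis=0).round(3),"plane",k.round(4),"knob",((Q.max(0)+Q.min(0))/2).round(4),"top",np.median(Q[:,2]).round(4))
cv2.imwrite("pics/end.png",np.hstack(ims))
E
```

```text
23.0
top 2442 flange mid [0.5671 0.2582 0.109 ] [0.176 0.175 0.016] plane [0.0029 0.0034 0.1097] knob [0.5669 0.2581 0.1789] top 0.1805
side 2778 flange mid [0.5646 0.2572 0.1083] [0.176 0.176 0.014] plane [ 0.0062 -0.006   0.1096] knob [0.5642 0.258  0.1784] top 0.1805
```

View pics/end.png

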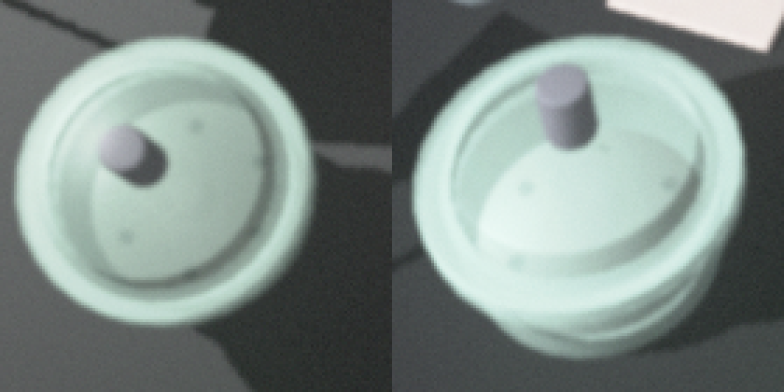

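The lid lies flat on the rim: flange top at z = 0.110, knob top at 0.1805. It is within about 1 mm of the bowl's axis in both cameras. Handing in.

```bash
python3 -c "
from bench import robot
print(robot.close_job())"
```

```text
the job is handed in; nothing more can be done
None
```

The crucible from the heat mat now stands on the desiccator plate, and the large pale lid is closed on the rim. I handed the job in at about 23 s of the 56 s allowed.

- **Crucible:** I lowered it until it touched the plate with about 3 N, then let go. Pictures taken before the lid went on showed it upright, within about 1–2 mm of the bowl's axis, with its mouth at z ≈ 0.094 m. I could not see it clearly through the lid afterwards, so I did not check it again.
- **Lid:** I lowered it in steps of 0.5 mm or less at the end, until the rim took its weight, then let go. Both cameras put its centre within about 1 mm of the bowl's. Its flange top is at z ≈ 0.110 m and its knob top at 0.1805 m, which is what a flat fit on the rim gives.
- **Disagreements:** The two cameras differed by about 2 mm in x, within their calibration, so I averaged them or compared within one camera. The planes fitted to the flange showed slopes of 3–6 mrad, tilting in different directions in the two cameras. I took that as measurement noise, not a real tilt.
- **Everything else:** I didn't touch the look-alikes. The gripper was clear of everything when I handed in.

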